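# Index the batch wheel to its mark and log it

### The job

On the fan-unit assembly bench, flick the edge of the batch counter's thumbwheel clockwise (seen from above) with a fingertip, click by click, until its orange lug has clicked into place at the red pointer, without running past it. Then press the counter's green button all the way down with a fingertip and let it come back up. Nothing is to be picked up or carried, and the loose parts around and on the counter are to be left where they are.

Things in the scene. Friction and masses are not known exactly. Their poses are not given: they have to be found in the camera images.
- counter: White batch counter screwed to the bench: a flat housing 170 (its x) x 260 (its y) x 45 mm high. Origin: centre of its underside, on the bench; z up, its x axis points from the edge nearer the robot to the far edge; its yaw varies by up to about 0.4 rad.
- wheel_axis (a point): Fixed point on the vertical axis of the thumbwheel, half-way up its lugs, at x -35, y -60, z 62 mm in the counter's frame. The wheel lies flat on the housing: grey disc of 46 mm radius, 50 to 58 mm above the bench, black hub of 17 mm radius up to 74 mm, eight radial lugs round the edge. The lugs overhang the housing's edge nearer the robot by 18 mm.
- wheel (a joint): Wheel angle, rad, growing clockwise seen from above. It clicks at every multiple of 0.7854 (45 degrees), one lug then in line with the pointer; sprung to the nearest click when let go; 3 to 5 N at a lug moves it on, it hardly coasts. Stops at 0 and 5.81: it cannot be brought round backwards. Orange lug at the pointer: 4.712, two to four clicks on from the start.
- orange_lug (a point): Centre of the one orange lug, 56 mm from the wheel axis, 62 mm above the bench; the other seven are black. The lugs stand 45 degrees apart; each is 9 mm thick, reaches from 44 to 68 mm from the axis and from 50 to 74 mm above the bench; the gap between neighbours is about 38 mm, measured 62 mm from the axis.
- pointer_tip (a point): Tip of the red pointer on the housing, on the far side of the wheel, 78 mm from the wheel axis along the counter's +x, raised 10 mm above the housing (45 to 55 mm above the bench); the orange lug is in place when it lies in line with it.
- button_top (a point): Centre of the top of the round green push button, 16 mm radius, in a black housing on the counter, at x -10, y 70 mm in the counter's frame; it is sprung.
- button (a joint): Travel of the green button in m: 0 when up, 0.006 when fully down (about 5 N); it springs back.
- spigot: Loose black plastic spigot 28 mm wide, 26 mm high, standing on the counter's housing behind the button (about x 57, y 105 mm in the counter's frame). Leave it. Origin under its centre.
- driver: Loose screwdriver with red handle, 170 mm long, lying on the bench between the counter and the robot. Leave it.
- rotor: Loose black fan hub, 72 mm wide, 40 mm high, to the counter's left. Leave it. Origin under its centre.
- collar: Loose white plastic ring, 84 mm wide, 30 mm high, to the counter's right. Leave it. Origin under its centre.
- motor: Loose small steel motor, 52 mm wide, 75 mm high with its shaft, beyond the counter. Leave it. Origin under its centre.
- carton: Loose small cardboard carton 70 x 100 x 50 mm beyond the counter. Leave it. Origin under its centre.
- glue: Loose small amber bottle, 44 mm wide, 100 mm high, at the left near the robot. Leave it. Origin under its centre.

How it is judged:
By the outcome, as a careful person would: the job done as asked, in the order asked, and still so for the second after the job is handed in, with the robot touching nothing.
It also fails if it takes over 72 s, if anything falls off the work surface, if the arm or the gripper's body presses on something with over 40 N, if the wrist force passes 120 N, or if a joint passes its speed limit or range.

### The arm

A 6-joint arm with a two-finger parallel gripper is mounted at the origin on the work surface. World frame = base frame: x ahead of the robot, y to its left, z up, the work surface at z = 0. Lengths are in m, angles in rad, forces in N, time in s.
With the tool pointing down it reaches from about 0.325 to 0.85 m from the base axis. Payload 4.4 kg.
Tool frame: the origin (TCP) lies midway between the tips of the shut fingers; the grasp point (between the pads) lies 19 mm behind it (manip.hold_point_z is the z of the grasp point in the tool frame, in m); z points along the fingers, y is the line along which they close (so a half turn about z gives the same grasp; the last joint's range is limited). The gripper opens to 94 mm and grips with 3 to 60 N. Pads are 16 mm wide; open, the fingers measure 119 mm over their backs; the gripper's body (75 mm by 177 mm) begins 78 mm behind the grasp point.
Start: joints at [-1.44, 0.207, 1.542, -0, 1.393, -0.15], TCP at [0.159, -0.552, 0.205] pointing down, gripper open.
Joint ranges: [-2.73, 2.73], [-0.86, 2.22], [0.23, 2.46], [-1.11, 4.25], [0.08, 2.63], [-2.82, 2.82]. Speed limits (rad/s): [2.79, 2.79, 3.14, 3.14, 3.14, 3.14].

### API

Orientations are given as a unit quaternion [x, y, z, w].
In Python, from bench import manip, eyes, ticket gives the robot as it stands. The module is installed in compiled form; this text tells all that it offers.
- The arm moves only by the shell command python3 -m jog 'ROWS' [OPENING] [FORCE]. ROWS is JSON, a list that holds one entry, the list of rows, each a list of 4 numbers: the shift along the tool's x, y, z scaled (see below), then the turn about the tool's z scaled (see below). In form: [[[dx, dy, dz, turn], ...]]. A call has 1 to 10 rows; each row shifts and turns the commanded pose from where the row before left it, along the tool's axes as they then stand; what a row does not reach is not made up. The controller multiplies each number of a shift by 0.25 m and each number of a turn by 0.5 rad. A row lasts 1/10 s, in which the tool goes at most 50 mm and 8.59 degrees, less where a joint would pass 70% of its speed; a pose out of reach is approached as far as the arm can. A call with a number of a shift or a turn outside -1 to 1 is refused whole. A call with a gripper value outside its range is refused whole. OPENING is the opening, from -1 (shut) to 1 (fully open), so that 0 is half open, set as the call begins (- or left out, the last holds). The fingers move at their own pace and stop on an object; FORCE is the grip in N (left out, the last holds). Time passes only in rows, so rows that do not move let the fingers close. It gives the time, the measured TCP pose, the force, the opening and the grip force at its end, in the units of the state.
- manip.get_obs(): the state, without advancing time (a new reading comes with each control period).
- eyes.grab_frame(name): name is "scene" or "top" or "wrist"; returns a dict with "frame" (400x640x3 uint8, red, green, blue), "z_map" (400x640 float32, m along the optical axis (not along the pixel's ray), 0 where there is no reading), "fx", "fy", "cx", "cy" (pixels), "distortion" ([k1, k2, p1, p2, k3] as OpenCV has them; the pictures are not rectified), "R" (3x3) and "t" (3): a world point X has camera coordinates R X + t. Camera axes: x right, y down, z forward; pixel columns grow to the right and rows downward; lengths in m; the calibration is good to about 2 mm. A picture is of the moment at which its call begins.
- ticket.job_done(): hands the job in; it is judged then, once.
The state is a dict: "time_s": time; "joints": joint angles; "qd": joint speeds; "joint_torque": joint torques, N m; "tool_pos": TCP position; "orientation": TCP orientation; "force": force on the tool from outside, world axes, zero at the start; "torque": the same for the moment, N m; "gripper_width": finger opening in m; "gripper_force": force on a finger pad.
Only numpy, scipy, OpenCV 4.12 (cv2) and the standard library are available. Lean on these libraries where they do the work, as an engineer would, in place of code of your own. Each camera call takes 0.05 s, during which the arm holds its last target. There are 200 camera calls.

## Working session

There is one attempt and no reset: what is moved stays moved. The work goes in short steps, Python scripts to look and compute and a shell command to move; the robot and the scene stay as the last step left them, time stands still between calls to the robot, and variables do not carry over. Pictures are saved under pics/ and viewed, at most 10 in all, crops included, and the job is handed in when it is done.

```bash
mkdir -p pics; cat > h.py <<'E'
import cv2,numpy as np
from bench import manip,eyes
def K(f): return np.array([[f['fx'],0,f['cx']],[0,f['fy'],f['cy']],[0,0,1]])
def ray(f,u,v,z):
    p=cv2.undistortPoints(np.array([[[u,v]]],float),K(f),np.array(f['distortion'],float))[0,0]
    R=np.array(f['R']);t=np.array(f['t']);c=-R.T@t;d=R.T@np.array([p[0],p[1],1]);return c+d*(z-c[2])/d[2]
def proj(f,X):
    return cv2.projectPoints(np.array([X],float),cv2.Rodrigues(np.array(f['R']))[0],np.array(f['t'],float),K(f),np.array(f['distortion'],float))[0].ravel()
def save(f,n): cv2.imwrite('pics/'+n,cv2.cvtColor(f['frame'],cv2.COLOR_RGB2BGR))
def blobs(f,lo,hi,amin=15):
    m=cv2.inRange(cv2.cvtColor(f['frame'],cv2.COLOR_RGB2HSV),lo,hi)
    n,l,s,c=cv2.connectedComponentsWithStats(m)
    return [(c[i].round(1),s[i][:5]) for i in range(1,n) if s[i][4]>=amin]
E
python3 - <<'E'
from h import *
o=manip.get_obs();print(o['tool_pos'],o['orientation'],o['gripper_width'])
f=eyes.grab_frame('top');save(f,'top1.png')
for n,lo,hi,z in[('or',(8,150,120),(22,255,255),.062),('red',(0,150,90),(6,255,255),.055),('gr',(45,100,60),(85,255,255),.06)]:
    for c,s in blobs(f,lo,hi): print(n,c,s,ray(f,*c,z).round(4))
f=eyes.grab_frame('scene');save(f,'scene1.png')
E
```

```text
[ 0.15921929 -0.55169317  0.20429928] [ 9.90158843e-01  1.39943578e-01 -4.61640894e-06 -1.12232035e-03] 0.09359262041834392
or [337.8  34.6] [335  32   6   6  16] [ 1.0214 -0.0191  0.062 ]
or [353.   39.7] [350  36   7   9  27] [ 1.0036 -0.062   0.062 ]
or [322.1  48.5] [319  44   7  10  36] [0.9789 0.0272 0.062 ]
or [345.7  47.5] [343  44   7   8  23] [ 0.9797 -0.0403  0.062 ]
or [337.7  54.7] [335  51   7   7  28] [ 0.958  -0.0167  0.062 ]
or [373.7 188.6] [369 187  10   4  27] [ 0.5647 -0.099   0.062 ]
red [384.6 154.4] [382 149   7  10  35] [ 0.6606 -0.1343  0.055 ]
red [365.6 231.8] [360 216  12  32 277] [ 0.4513 -0.0729  0.055 ]
gr [344.  186.3] [339 181  11  11 100] [ 0.5735 -0.0208  0.06  ]
```

View pics/top1.png

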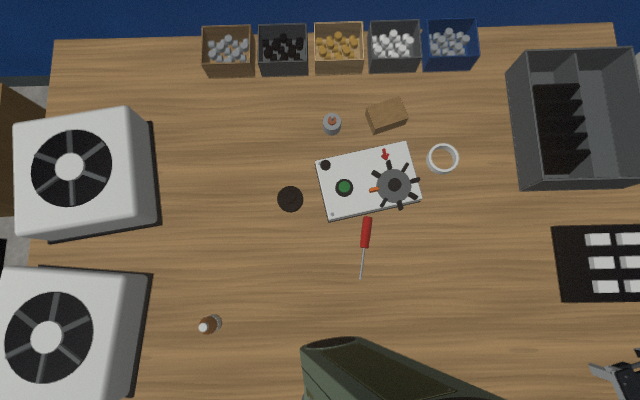

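View pics/scene1.png

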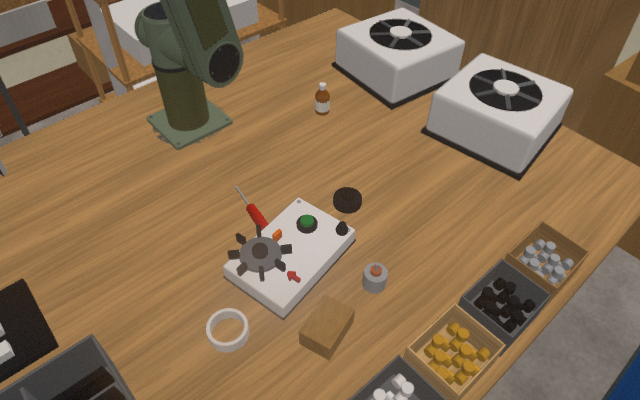

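The top view shows the orange lug at (374,189), the hub near (394,184), the pointer at (385,154) and the button at (344,186). The lug is about 90° before the pointer, so roughly two clicks. Next I shut the fingers and move above the counter.

```bash
python3 -m jog '[[[0,0,-0.16,0],[0.12,-0.08,-0.12,0],[0.16,-0.08,-0.08,0],[0.16,-0.08,-0.04,0],[0.16,-0.08,-0.04,0],[0.16,-0.08,-0.04,0],[0.16,-0.08,0,0],[0.16,-0.08,0,0],[0.16,-0.08,0,0],[0.16,-0.08,0,0]]]' -1 10; python3 -m jog '[[[0.16,-0.08,0,0],[0.16,-0.08,0,0],[0.12,-0.08,0,0],[0.08,-0.08,0,0],[0,0,0,0]]]'
python3 - <<'E'
from h import *
o=manip.get_obs();print(o['tool_pos'],o['orientation'],o['joints'])
f=eyes.grab_frame('wrist');save(f,'w1.png')
print(-np.array(f['R']).T@np.array(f['t']))
for n,lo,hi,z in[('or',(8,150,120),(22,255,255),.074),('red',(0,150,90),(6,255,255),.055),('gr',(45,100,60),(85,255,255),.06)]:
    for c,s in blobs(f,lo,hi,60): print(n,c,s,ray(f,*c,z).round(4))
E
```

```text
time_s: 1.1
tool_pos: [0.4466, -0.2809, 0.325]
orientation: [0.99, 0.14, -0.0, -0.0]
force: [-0.3, 0.1, -0.4]
gripper_width: 0.0175
gripper_force: 0.0
time_s: 1.6
tool_pos: [0.5496, -0.1663, 0.3245]
orientation: [0.99, 0.142, -0.0, -0.001]
force: [0.1, 0.1, 0.2]
gripper_width: 0.0006
gripper_force: 0.0
[ 0.54960629 -0.16634342  0.32451797] [ 9.89803451e-01  1.42435966e-01 -3.68776734e-04 -9.94284571e-04] [-4.45328685e-01  1.41713742e-01  1.37466403e+00  1.24700624e-03
  1.62693188e+00  8.39692296e-01]
[ 0.61856171 -0.14569336  0.50450271]
or [275.7 145.5] [267 142  18   8 126] [ 0.5621 -0.0989  0.074 ]
red [326.9  74.9] [319  61  17  26 185] [ 0.6605 -0.1355  0.055 ]
red [249.2 208.4] [232 181  36  56 892] [ 0.4683 -0.0836  0.055 ]
gr [217.6 119.9] [205 107  26  27 535] [ 0.5706 -0.0196  0.06  ]
```

View pics/w1.png

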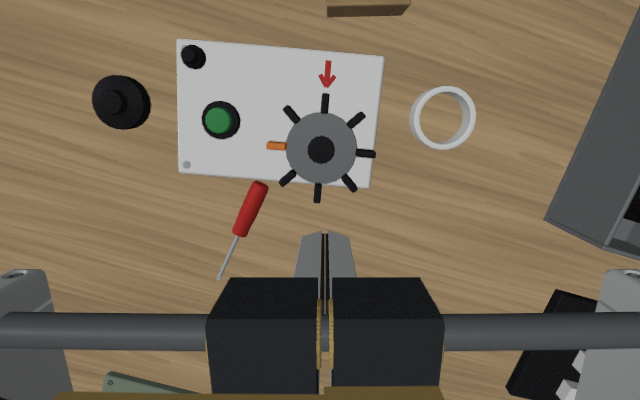

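The wrist view shows the orange lug at (276,146), the hub at (320,150), the pointer tip at (327,88) and the button at (218,120). The orange lug is two clicks before the pointer, and the driver handle lies to the lower left.

```bash
cat > m.py <<'E'
from h import *
def hub(f,guess,r=26):
    g=cv2.cvtColor(f['frame'],cv2.COLOR_RGB2GRAY);m=(g<45).astype(np.uint8)
    n,l,s,c=cv2.connectedComponentsWithStats(m)
    k=[i for i in range(1,n) if s[i][4]>150 and np.hypot(*(c[i]-guess))<r];return [c[i] for i in k],[s[i] for i in k]
E
python3 - <<'E'
from m import *
f=eyes.grab_frame('wrist')
print(hub(f,(320,150)))
cs,_=hub(f,(320,150));H=ray(f,*cs[0],.074);T=ray(f,327,89,.055);B=ray(f,217.6,119.9,.06);O=ray(f,275.7,145.5,.074)
print('hub',H,'tip',T,np.linalg.norm((T-H)[:2]),'or',np.linalg.norm((O-H)[:2]))
y1=np.arctan2(*(T-H)[1::-1][:2]);d=(B-H)[:2];y2=np.arctan2(d[1],d[0])-np.arctan2(.130,.025)
y3=np.arctan2(*(O-H)[1::-1][:2])-np.pi/2
print('yaw',y1,y2,y3)
o=manip.get_obs();q=o['orientation'];x=np.array([q[0]**2-q[1]**2,2*q[0]*q[1]]);ty=2*np.arctan2(q[1],q[0]);print('toolyaw',ty)
for yaw in (y2,):
  c,s=np.cos(yaw),np.sin(yaw);R=np.array([[c,-s],[s,c]])
  A=np.array([[np.cos(ty),np.sin(ty)],[np.sin(ty),-np.cos(ty)]])
  for p in((-58,-24),(-58,24),(25,130)):
    P=H[:2]+R@np.array(p)/1000;d=P-o['tool_pos'][:2];print(p,P,'tool units',A@d/.25)
E
```

```text
([array([319.37030411, 148.20572451])], [array([306, 135,  27,  27, 559], dtype=int32)])
hub [ 0.57313531 -0.15355182  0.074     ] tip [ 0.64377407 -0.14266405  0.055     ] 0.07147291572943891 or 0.053766915612819745
yaw 0.1529296221743185 0.21419279590868223 0.22250825563197307
toolyaw 0.28217072967179174
(-58, -24) [ 0.52156212 -0.18933178] tool units [-0.12501416  0.04727352]
(-58, 24) [ 0.5113593  -0.14242866] tool units [-0.11197244 -0.14428304]
(25, 130) [ 0.56993138 -0.02120857] tool units [ 0.24806122 -0.54475247]
```

```bash
python3 -m jog '[[[0,0,0,0.134],[-0.136,0.066,0,0],[0,0,0.16,0],[0,0,0.16,0],[0,0,0.16,0],[0,0,0.16,0],[0,0,0.14,0],[0,0,0.1,0],[0,0,0,0],[0,0,0,0]]]'
python3 - <<'E'
from m import *
o=manip.get_obs();print(o['tool_pos'],o['orientation'])
f=eyes.grab_frame('wrist');save(f,'w2.png')
for p in (o['tool_pos'],): print(proj(f,p))
print(proj(f,[.5715,-.154,.074]))
E
```

```text
time_s: 2.7
tool_pos: [0.5182, -0.194, 0.1057]
orientation: [0.994, 0.106, -0.0, -0.0]
force: [0.3, 0.2, -0.2]
gripper_width: 0.0006
gripper_force: 0.0
[ 0.51824173 -0.1939979   0.10568994] [ 9.94376514e-01  1.05902251e-01 -2.47524677e-04 -2.69323781e-05]
[325.62062315 245.43935061]
[278.97216223 130.85873527]
```

View pics/w2.png

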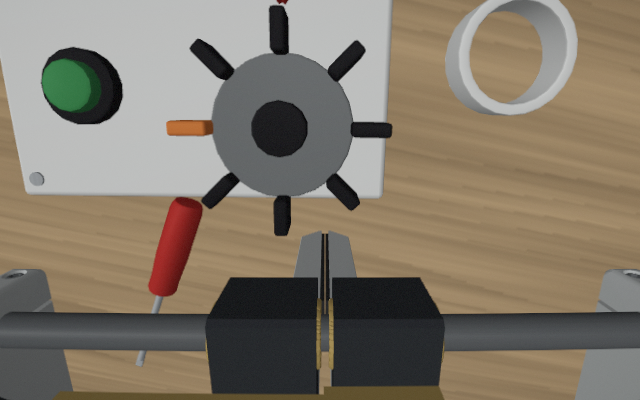

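The close view shows the hub at (279,128), within 2 mm of my estimate. The fingertip, projected at (325,245), is in line with the gap on the near right. I shift it slightly and go down into the gap.

```bash
python3 -m jog '[[[0.016,-0.014,0,0],[0,0,0.08,0],[0,0,0.08,0],[0,0,0.023,0],[0,0,0,0],[0,0,0,0]]]'
```

```text
time_s: 3.35
tool_pos: [0.523, -0.1892, 0.0611]
orientation: [0.994, 0.107, 0.001, 0.001]
force: [0.3, 0.1, 0.1]
gripper_width: 0.0004
gripper_force: 0.0
```

```bash
python3 -m jog '[[[-0.006,-0.024,0,0],[0,-0.024,0,0],[0,-0.024,0,0],[0,-0.024,0,0],[0,-0.024,0,0],[0,-0.024,0,0],[0,-0.024,0,0],[0,-0.024,0,0],[0,0,0,0],[0,0,0,0]]]'
python3 - <<'E'
from m import *
f=eyes.grab_frame('wrist');save(f,'w3.png')
E
```

```text
time_s: 4.35
tool_pos: [0.5098, -0.1414, 0.0594]
orientation: [0.994, 0.107, -0.0, -0.0]
force: [-0.7, -0.1, 0.5]
gripper_width: 0.0005
gripper_force: 0.0
```

View pics/w3.png

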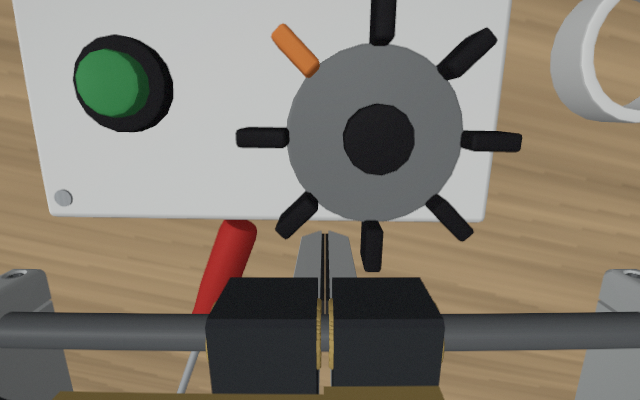

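The wheel went on one click: the orange lug at (296,50) is now 45° before the pointer. I lift, go back over the first gap, lower and repeat.

```bash
python3 -m jog '[[[0,0,-0.08,0],[0,0,-0.08,0],[0,0.064,0,0],[0,0.064,0,0],[0,0.064,0,0],[0,0,0,0],[0,0,0.08,0],[0,0,0.08,0],[0,0,0,0],[0,0,0,0]]]'
```

```text
time_s: 5.4
tool_pos: [0.5197, -0.1887, 0.0588]
orientation: [0.994, 0.107, -0.001, -0.001]
force: [0.1, 1.3, 0.1]
gripper_width: 0.0006
gripper_force: 0.0
```

```bash
python3 -m jog '[[[0,-0.024,0,0],[0,-0.024,0,0],[0,-0.024,0,0],[0,-0.024,0,0],[0,-0.024,0,0],[0,-0.024,0,0],[0,-0.024,0,0],[0,-0.024,0,0],[0,0,0,0],[0,0,0,0]]]'
python3 -m jog '[[[0,0,-0.12,0],[0,0,-0.12,0],[0,0,-0.12,0],[0,0,-0.12,0],[0,0,0,0],[0,0,0,0]]]'
python3 - <<'E'
from m import *
o=manip.get_obs();print(o['tool_pos'],o['orientation'])
f=eyes.grab_frame('wrist');save(f,'w4.png')
for c,s in blobs(f,(45,100,60),(85,255,255),60): print(c,s,[ray(f,*c,z).round(4) for z in(.055,.065)])
for c,s in blobs(f,(8,150,120),(22,255,255),60): print('or',c,ray(f,*c,.074))
E
```

```text
time_s: 6.4
tool_pos: [0.5099, -0.1414, 0.0594]
orientation: [0.994, 0.107, -0.0, -0.0]
force: [-0.2, -0.8, 0.5]
gripper_width: 0.0003
gripper_force: 0.0
time_s: 7.0
tool_pos: [0.5105, -0.1423, 0.1799]
orientation: [0.994, 0.107, 0.0, 0.0]
force: [-0.4, 0.6, -0.4]
gripper_width: 0.0007
gripper_force: 0.0
[ 0.51048156 -0.14229909  0.17989582] [9.94299541e-01 1.06621707e-01 4.18318564e-04 2.45133488e-04]
[195.6  94.7] [ 177   75   39   40 1207] [array([ 0.5711, -0.0172,  0.055 ]), array([ 0.5714, -0.0208,  0.065 ])]
or [356.3  55.4] [ 0.62680687 -0.14145392  0.074     ]
```

View pics/w4.png

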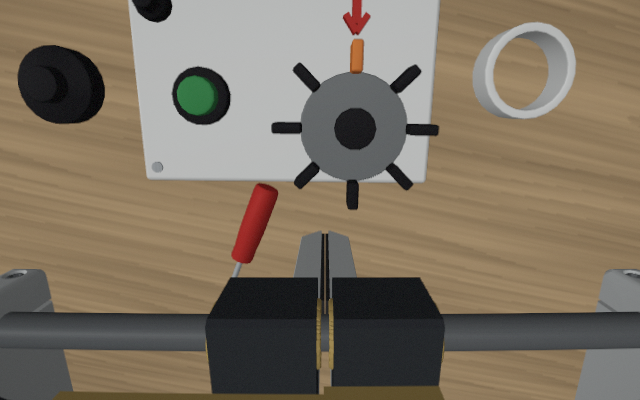

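The orange lug at (357,56) now lies in line with the pointer tip at (357,34). Next comes the button, at (198,95).

```bash
python3 - <<'E'
from m import *
f=eyes.grab_frame('wrist');D=f['z_map'];R=np.array(f['R']);t=np.array(f['t'])
def w(u,v):
    p=cv2.undistortPoints(np.array([[[u,v]]],float),K(f),np.array(f['distortion'],float))[0,0];d=float(D[v,u])
    return (R.T@(np.array([p[0]*d,p[1]*d,d])-t)).round(4)
for u in (150,176,184,190,196,202,208,214,218,222,226,250): print(u,w(u,95))
E
python3 -m jog '[[[0.08,-0.1,0,0],[0.08,-0.1,0,0],[0.08,-0.1,0,0],[0.08,-0.1,0,0],[0.017,-0.023,0,0],[0,0,0.12,0],[0,0,0.1,0],[0,0,0,0],[0,0,0,0]]]'
python3 - <<'E'
from m import *
o=manip.get_obs();print(o['tool_pos'],o['orientation'])
f=eyes.grab_frame('wrist');save(f,'w5.png');print(proj(f,o['tool_pos']))
E
```

```text
150 [0.5611 0.0254 0.0455]
176 [ 0.5663 -0.0019  0.0575]
184 [ 0.5682 -0.0129  0.0686]
190 [ 0.5691 -0.017   0.0671]
196 [ 0.5701 -0.0218  0.0672]
202 [ 0.5712 -0.0267  0.0675]
208 [ 0.5722 -0.0316  0.0678]
214 [ 0.5731 -0.0359  0.0663]
218 [ 0.5737 -0.0369  0.0593]
222 [ 0.5743 -0.0398  0.0579]
226 [ 0.575  -0.0427  0.0567]
250 [ 0.5792 -0.0599  0.0449]
time_s: 8.0
tool_pos: [0.5689, -0.0213, 0.1235]
orientation: [0.994, 0.106, -0.002, -0.0]
force: [1.1, -0.1, -0.1]
gripper_width: 0.0005
gripper_force: 0.0
[ 0.56893839 -0.0212684   0.12346611] [ 9.94320130e-01  1.06417953e-01 -1.60411033e-03 -3.52949359e-04]
[325.64926582 245.46673651]
```

View pics/w5.png

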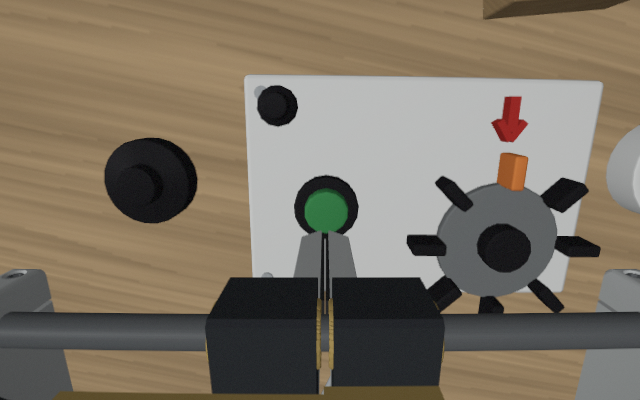

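The fingertip is centred over the button at (326,210). The button top is at z≈0.067 and the rim at 0.058. I go down and press.

```bash
python3 -m jog '[[[0.003,0,0.1,0],[0,0,0.1,0],[0,0,0.012,0],[0,0,0,0],[0,0,0.016,0],[0,0,0.012,0],[0,0,0,0],[0,0,0,0]]]'
```

```text
time_s: 8.85
tool_pos: [0.5724, -0.0211, 0.066]
orientation: [0.994, 0.107, 0.002, 0.001]
force: [2.3, -0.7, 2.0]
gripper_width: 0.0008
gripper_force: 1.0
```

```bash
python3 -m jog '[[[0,0,0.012,0],[0,0,0.012,0],[0,0,0,0],[0,0,0,0]]]';python3 -m jog '[[[0,0,0.006,0],[0,0,0,0],[0,0,0,0]]]'
```

```text
time_s: 9.25
tool_pos: [0.5725, -0.0211, 0.0611]
orientation: [0.994, 0.107, 0.001, 0.001]
force: [-2.3, 0.3, 12.0]
gripper_width: 0.0006
gripper_force: 6.1
time_s: 9.55
tool_pos: [0.5726, -0.0211, 0.061]
orientation: [0.994, 0.107, 0.001, 0.001]
force: [-4.8, 0.5, 19.4]
gripper_width: 0.0003
gripper_force: 9.5
```

The button is at its bottom stop: the force rose to 19 N with no more travel. I release it and check.

```bash
python3 -m jog '[[[0,0,-0.05,0],[0,0,-0.1,0],[0,0,-0.15,0],[0,0,-0.15,0],[0,0,-0.15,0],[-0.1,0,0,0],[-0.1,0,0,0],[0,0,0,0],[0,0,0,0]]]'
python3 - <<'E'
from m import *
f=eyes.grab_frame('wrist');save(f,'w6.png');D=f['z_map']
R=np.array(f['R']);t=np.array(f['t'])
for c,s in blobs(f,(45,100,60),(85,255,255),60):
    p=cv2.undistortPoints(np.array([[c]],float),K(f),np.array(f['distortion'],float))[0,0];d=float(D[int(c[1]),int(c[0])])
    print(R.T@(np.array([p[0]*d,p[1]*d,d])-t))
E
```

```text
time_s: 10.45
tool_pos: [0.5215, -0.0311, 0.2065]
orientation: [0.994, 0.106, -0.0, -0.0]
force: [-0.6, -0.1, 0.4]
gripper_width: 0.0007
gripper_force: 0.0
[ 0.57140702 -0.02079352  0.06792313]
```

View pics/w6.png

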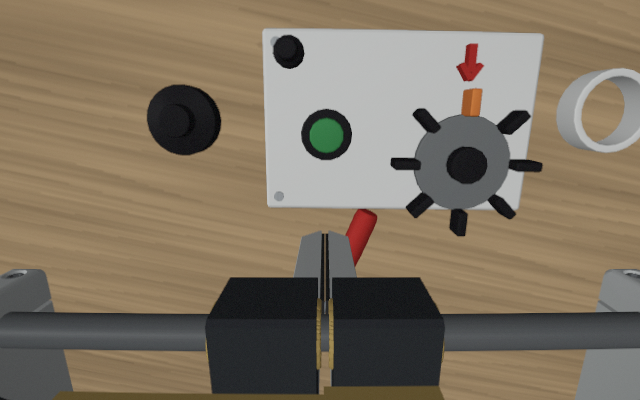

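The button is back up (z 0.068) at (326,134), the orange lug at (472,102) is still at the pointer, and the arm is clear of everything.

```bash
python3 -c "from bench import ticket;print(ticket.job_done())"
```

```text
the job is handed in; nothing more can be done
None
```

The job is done and handed in: I flicked the thumbwheel two clicks so its orange lug sits at the red pointer, then pressed the green button to its stop and saw it spring back up, without handling any loose parts.

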